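# Rack the doming punches

### The arm

A 6-joint arm with a two-finger parallel gripper is mounted at the origin on the work surface. World frame = base frame: x ahead of the robot, y to its left, z up, the work surface at z = 0. Lengths are in m, angles in rad, forces in N, time in s.
With the tool pointing down it reaches from about 0.3 to 0.775 m from the base axis. Payload 14.6 kg.
Tool frame: the origin (TCP) lies between the finger pads; the fingertips stand 14 mm ahead of it and the grasp point (between the pads) lies 5 mm behind it; z points along the fingers, y is the line along which they close (so a half turn about z gives the same grasp; the last joint's range is limited). The gripper opens to 94 mm and grips with 3 to 60 N. Pads are 16 mm wide; open, the fingers measure 119 mm over their backs; the gripper's body (75 mm by 177 mm) begins 78 mm behind the grasp point.
Start: joints at [-1.323, 0.3, 1.521, -0, 1.321, -0.067], TCP at [0.17, -0.523, 0.219] pointing down, gripper open.
Joint ranges: [-3.03, 3.03], [-0.79, 2.21], [0.23, 2.52], [-1.04, 4.18], [0, 3.07], [-2.55, 2.55]. Speed limits (rad/s): [2.22, 2.22, 2.57, 3.14, 3.14, 3.14].

### API

Orientations are given as [roll, pitch, yaw] about the fixed x, y, z axes, in that order (R = Rz(yaw) Ry(pitch) Rx(roll)).
In Python, from station import ctrl gives the robot as it stands. The module is installed in compiled form; this text tells all that it offers.
- The arm moves only by the tool move_arm, never from a script. Its argument "targets" is a list of rows, each a list of 7 numbers: the opening, from -1 (shut) to 1 (fully open), then the shift along the tool's x, y, z in units of 50 mm (1.0 is 50 mm), then the turn, a rotation vector about the tool's x, y, z in rad. A call has 1 to 12 rows; each row is the pose to reach, as a shift and turn from the pose commanded when the call began, along the tool's axes at that moment; what a row does not reach only later rows make up. A row lasts 1/10 s, in which the tool goes at most 50 mm and 8.59 degrees, less where a joint would pass 70% of its speed; a pose out of reach is approached as far as the arm can. A call with a gripper value outside its range is refused whole. The fingers move at their own pace and stop on an object; "grip_force" is the grip in N (left out, the last holds). Time passes only in rows, so rows that repeat a pose let the fingers close. It gives the time, the measured TCP pose, the force, the opening and the grip force at its end, in the units of the state.
- ctrl.get_obs(): the state, without advancing time (a new reading comes with each control period).
- ctrl.camera(name): name is "scene" or "side" or "wrist"; returns (picture, depth): 420x560x3 uint8, red, green, blue; 420x560 float32, m along the optical axis (not along the pixel's ray), 0 where there is no reading.
- ctrl.camera_params(name): a dict with "intrinsics" (3x3 intrinsics, pixels), "rvec" (rotation vector, rad) and "tvec" (3), from world to camera coordinates, as OpenCV has them; the wrist camera has in their place "T_tool_cam" (4x4, takes a point from camera to tool coordinates, whose origin is the TCP and whose axes are the flange's). Camera axes: x right, y down, z forward; pixel columns grow to the right and rows downward; lengths in m; the calibration is good to about 2 mm. A picture is of the moment at which its call begins: read the wrist's pose just before it. camera_params takes no time and is no camera call.
- ctrl.hand_in(): hands the job in; it is judged then, once.
Trained networks look in the newest picture that a camera, given by its name, has taken for a name from the list of things; names that differ only in an ending like _2 or _b are one class to them, and where a whole thing is asked for, a point or a joint stands for the part that bears it (a point fixed in the world has none). Each returns a list of dicts, best first, with "score" (0 to 1); they miss things now and then, are a little off and sometimes report something else, mostly with a low value. They report only what shows in the picture. A call takes as long as a camera call. They do not tell look-alikes from the thing itself.
- ctrl.cut_out(camera, target): "region" (420x560 bool, what is visible of it) and "point" ([column, row] in pixels, amid what is visible of it).
- ctrl.tip_of(camera, target): "point" ([column, row] in pixels: a listed point, or the origin of a listed thing).
The state is a dict: "time_s": time; "qpos": joint angles; "joint_vel": joint speeds; "tau": joint torques, N m; "ee_pos": TCP position; "eef_rot": TCP orientation; "force": force on the tool from outside, world axes, zero at the start; "moment": the same for the moment, N m; "grip_width": finger opening in m; "grip_force": force on a finger pad.
Only numpy, scipy, OpenCV 4.12 (cv2) and the standard library are available. Lean on these libraries where they do the work, as an engineer would, in place of code of your own. Each camera call takes 0.05 s, during which the arm holds its last target. There are 200 camera calls.

### The job

Put the four ball-ended punches from the red pitch slab back in the wooden rack, each lying flat on the felt of the pocket that matches its length: the shortest in the shortest pocket and so on up to the longest; which way the ball points does not matter. Leave the two pointed punches where they lie.

Things in the scene. Friction and masses are not known exactly. Their poses are not given: they have to be found in the camera images.
- ball_a: the shortest ball-ended punch: loose steel bar, 80 mm long over all, square shank 20 x 20 x 53 mm, then (+x end) a neck 11 mm thick and a ball 19 mm across. Origin on its axis at mid-length, 10 mm above its underside; x along the bar to the ball; balances about 10 mm to -x of it. About 187 g. Starts lying on the red slab (fixed, 340 x 300 mm, top 30 mm above the bench).
- ball_b: the second shortest ball-ended punch: loose steel bar, 100 mm long over all, square shank 20 x 20 x 73 mm, then (+x end) a neck 11 mm thick and a ball 19 mm across. Origin on its axis at mid-length, 10 mm above its underside; x along the bar to the ball; balances about 10 mm to -x of it. About 250 g. Starts lying on the red slab (fixed, 340 x 300 mm, top 30 mm above the bench).
- ball_c: the second longest ball-ended punch: loose steel bar, 120 mm long over all, square shank 20 x 20 x 93 mm, then (+x end) a neck 11 mm thick and a ball 19 mm across. Origin on its axis at mid-length, 10 mm above its underside; x along the bar to the ball; balances about 10 mm to -x of it. About 312 g. Starts lying on the red slab (fixed, 340 x 300 mm, top 30 mm above the bench).
- ball_d: the longest ball-ended punch: loose steel bar, 140 mm long over all, square shank 20 x 20 x 113 mm, then (+x end) a neck 11 mm thick and a ball 19 mm across. Origin on its axis at mid-length, 10 mm above its underside; x along the bar to the ball; balances about 10 mm to -x of it. About 374 g. Starts lying on the red slab (fixed, 340 x 300 mm, top 30 mm above the bench).
- point_a: look-alike that stays where it is: the shorter pointed punch, a loose steel bar 90 mm long lying flat on the red slab, the same 20 x 20 mm square shank but tapering over its last 34 mm to a blunt point (+x end), no ball. Origin on its axis at mid-length, 10 mm above its underside.
- point_b: look-alike that stays where it is: the longer pointed punch, a loose steel bar 130 mm long lying flat on the red slab, the same 20 x 20 mm square shank but tapering over its last 34 mm to a blunt point (+x end), no ball. Origin on its axis at mid-length, 10 mm above its underside.
- pocket_a: the shortest pocket, for the shortest ball-ended punch: a recess 96 mm long (x), 38 mm wide (y), 7 mm deep, grey felt floor, in a pale wooden block 188 x 64 mm. Origin: middle of the floor, 11 mm above the bench; z up. The four blocks lie 66 mm apart in one fixed rack, in any order; its frame is 15 mm high. A seated punch stands 13 mm above the block: hold its shank high, fingers do not fit in beside it.
- pocket_b: the second shortest pocket, for the second shortest ball-ended punch: a recess 116 mm long (x), 38 mm wide (y), 7 mm deep, grey felt floor, in a pale wooden block 188 x 64 mm. Origin: middle of the floor, 11 mm above the bench; z up. The four blocks lie 66 mm apart in one fixed rack, in any order; its frame is 15 mm high. A seated punch stands 13 mm above the block: hold its shank high, fingers do not fit in beside it.
- pocket_c: the second longest pocket, for the second longest ball-ended punch: a recess 136 mm long (x), 38 mm wide (y), 7 mm deep, grey felt floor, in a pale wooden block 188 x 64 mm. Origin: middle of the floor, 11 mm above the bench; z up. The four blocks lie 66 mm apart in one fixed rack, in any order; its frame is 15 mm high. A seated punch stands 13 mm above the block: hold its shank high, fingers do not fit in beside it.
- pocket_d: the longest pocket, for the longest ball-ended punch: a recess 156 mm long (x), 38 mm wide (y), 7 mm deep, grey felt floor, in a pale wooden block 188 x 64 mm. Origin: middle of the floor, 11 mm above the bench; z up. The four blocks lie 66 mm apart in one fixed rack, in any order; its frame is 15 mm high. A seated punch stands 13 mm above the block: hold its shank high, fingers do not fit in beside it.
Mind the look-alikes: they are no part of the job. What is shaped like the ball_b but blue is not meant.

How it is judged:
By the outcome, as a careful person would: the job done as asked, in the order asked, and still so for the second after the job is handed in, with the robot touching nothing.
It also fails if it takes over 96 s, if anything falls off the work surface, if the arm or the gripper's body presses on something with over 40 N, if the wrist force passes 120 N, or if a joint passes its speed limit or range.

## Working session

There is one attempt and no reset: what is moved stays moved. The work goes in short steps, Python scripts to look and compute and a tool call to move; the robot and the scene stay as the last step left them, time stands still between calls to the robot, and variables do not carry over. Pictures are saved under pics/ and viewed, at most 14 in all, crops included, and the job is handed in when it is done.

Besides the shell and the picture viewer there is one more tool, called as name([rows], argument=value, ...), one row to a line, values as JSON. move_arm: Moves the arm, as the interface text tells. Its arguments: {"type":"object","properties":{"targets":{"type":"array"},"grip_force":{"type":"number"}},"required":["targets"]}

```bash
mkdir -p pics
cat > h.py <<'E'
import numpy as np, cv2
from station import ctrl
from scipy.spatial.transform import Rotation as R
def cam(n):
    o=ctrl.get_obs(); im,d=ctrl.camera(n); p=ctrl.camera_params(n); K=np.array(p["intrinsics"])
    if n=="wrist":
        T=np.eye(4); T[:3,:3]=R.from_euler('xyz',o["eef_rot"]).as_matrix(); T[:3,3]=o["ee_pos"]; T=T@np.array(p["T_tool_cam"])
    else:
        T=np.eye(4); T[:3,:3]=cv2.Rodrigues(np.array(p["rvec"],float))[0]; T[:3,3]=np.ravel(p["tvec"]); T=np.linalg.inv(T)
    return im,d,K,T
def cloud(d,K,T):
    v,u=np.mgrid[:d.shape[0],:d.shape[1]]
    P=np.stack([(u-K[0,2])/K[0,0]*d,(v-K[1,2])/K[1,1]*d,d],-1)
    return P@T[:3,:3].T+T[:3,3]
E
python3 - <<'E'
from h import *
print(ctrl.get_obs())
ims=[]
for n in("scene","side","wrist"):
    im,d,K,T=cam(n); np.savez(n+"0.npz",im=im,d=d,K=K,T=T)
    print(n,K[0,0],T.round(3).tolist())
    cv2.imwrite(f"pics/{n}0.png",im[:,:,::-1])
    for t in("ball_a","point_a","pocket_a"):
        for r in ctrl.cut_out(n,t): print(n,t,round(r["score"],2),np.round(r["point"]),r["region"].sum())
E
```

```text
{'time_s': 0.0, 'qpos': array([-1.32263387e+00,  3.00503430e-01,  1.52161760e+00, -2.81309015e-06,
        1.32072543e+00, -6.66179132e-02]), 'joint_vel': array([-9.46811760e-04,  2.69061032e-05, -4.40037907e-04, -7.55448982e-04,
       -8.36854357e-04,  3.35690960e-04]), 'tau': array([-5.68965661e-04, -5.31808090e+01, -3.52734911e+01,  7.08033610e-02,
        2.44546984e-02, -5.98027577e-05]), 'ee_pos': array([ 0.17020529, -0.52271878,  0.21885315]), 'eef_rot': array([-3.14034145e+00, -8.07454753e-05,  3.14781013e-01]), 'force': array([-0.70313922,  0.21247334, -0.03106684]), 'moment': array([ 0.03371482,  0.04525955, -0.01327678]), 'grip_force': 0.0, 'grip_width': 0.09447249780525675}
scene 510.24874875893084 [[-0.555, 0.562, -0.613, 1.275], [0.832, 0.388, -0.397, 0.398], [0.015, -0.73, -0.683, 0.903], [0.0, 0.0, 0.0, 1.0]]
scene ball_a 0.72 [195. 197.] 290
scene ball_a 0.7 [283. 325.] 359
scene ball_a 0.68 [262. 177.] 390
scene ball_a 0.66 [248. 231.] 398
scene ball_a 0.6 [186. 154.] 332
scene ball_a 0.56 [214. 211.] 429
scene point_a 0.73 [240. 165.] 262
scene point_a 0.73 [287. 
[... 182 characters left out ...]
[-0.921, -0.212, 0.328, 0.062], [-0.39, 0.482, -0.784, 0.974], [0.008, -0.85, -0.527, 0.781], [0.0, 0.0, 0.0, 1.0]]
side ball_a 0.85 [266. 189.] 265
side ball_a 0.84 [168. 234.] 285
side ball_a 0.71 [316. 203.] 387
side ball_a 0.66 [250. 204.] 203
side ball_a 0.65 [335. 176.] 106
side ball_a 0.42 [277. 178.] 133
side point_a 0.87 [301. 216.] 345
side point_a 0.58 [321. 190.] 151
side pocket_a 0.95 [214. 299.] 1652
side pocket_a 0.92 [233. 262.] 1188
side pocket_a 0.6 [225. 276.] 1395
side pocket_a 0.56 [205. 316.] 1907
wrist 327.88237834570634 [[0.311, -0.919, -0.242, 0.24], [-0.95, -0.301, -0.079, -0.499], [-0.0, 0.254, -0.967, 0.384], [0.0, 0.0, 0.0, 1.0]]
wrist ball_a 0.8 [100.  61.] 2488
```

View pics/scene0.png

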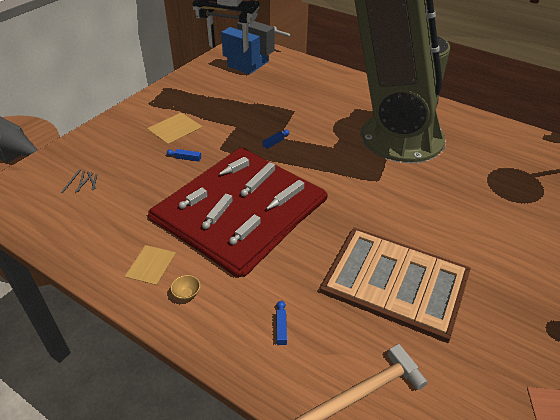

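View pics/side0.png

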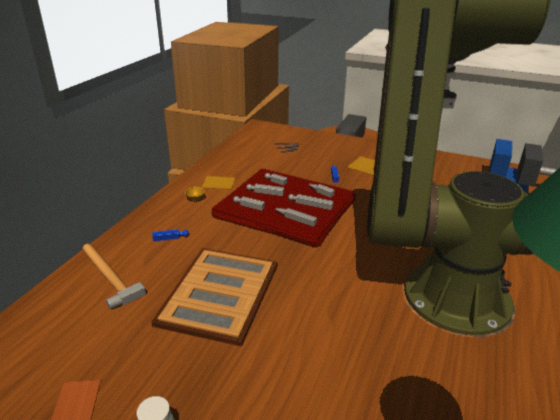

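View pics/wrist0.png

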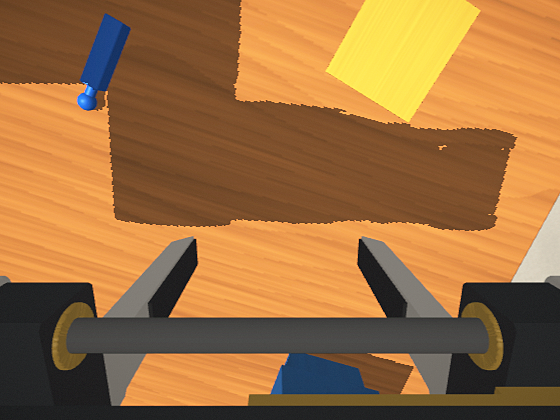

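Scene view: red slab with six steel punches. Ball-ended are at about (193,199), (258,180), (217,211) and (245,230), pointed ones at (234,167) and (286,195); the blue ones are decoys. The rack is at (395,283) with four grey felt pockets of differing lengths. The side view agrees.

Run:
```python
from h import *
for n in("scene","side"):
    z=np.load(n+"0.npz"); im,d,K,T=(z[k] for k in("im","d","K","T")); P=cloud(d,K,T)
    hsv=cv2.cvtColor(im,cv2.COLOR_RGB2HSV); val=d>0
    red=val&((hsv[...,0]<6)|(hsv[...,0]>172))&(hsv[...,1]>180)&(P[...,2]>.02)&(P[...,2]<.04)
    c,l,st,_=cv2.connectedComponentsWithStats(red.astype(np.uint8)); i=1+st[1:,4].argmax()
    q=P[l==i]; print(n,"slab z",np.median(q[:,2]).round(4),"c",q.mean(0).round(3), q.min(0).round(3),q.max(0).round(3))
    hull=np.zeros(red.shape,np.uint8); cv2.fillConvexPoly(hull,cv2.convexHull(np.argwhere(l==i)[:,::-1].astype(np.int32)),1)
    m=(hull>0)&val&(hsv[...,1]<90)
    c,l,st,_=cv2.connectedComponentsWithStats(m.astype(np.uint8))
    for i in range(1,c):
        if st[i,4]<60: continue
        q=P[l==i]; top=q[q[:,2]>np.percentile(q[:,2],90)-.006]
        (cx,cy),(w,h),a=cv2.minAreaRect((q[:,:2]*1000).astype(np.float32))
        t=top[:,:2]-top[:,:2].mean(0); ax=np.linalg.svd(t,full_matrices=False)[2][0]; s=t@ax
        cc=cv2.minAreaRect((q[:,:2]*1000).astype(np.float32))
        print(" bar px",st[i,:4],"mid",np.round([cx,cy]),"size",np.round([w,h]),"topz",np.percentile(top[:,2],[50,95]).round(4),"yaw",np.degrees(np.arctan2(ax[1],ax[0])).round(1),"toplen",np.ptp(s).round(3))
    # felt
    m=val&(hsv[...,1]<70)&(P[...,2]<.03)&(P[...,2]>0)&(P[...,0]>.2)&~(hull>0)
    c,l,st,_=cv2.connectedComponentsWithStats(m.astype(np.uint8))
    for i in range(1,c):
        if st[i,4]<200: continue
        q=P[l==i]; print(" felt px",st[i,:4],cv2.minAreaRect((q[:,:2]*1000).astype(np.float32)),np.median(q[:,2]).round(4))
```

```text
scene slab z 0.0278 c [ 0.562 -0.202  0.028] [ 0.35  -0.381  0.02 ] [ 0.723 -0.045  0.034]
 bar px [219 157  30  18] mid [ 443. -294.] size [ 29. 108.] topz [0.0471 0.0505] yaw -15.6 toplen 0.088
 bar px [241 162  34  35] mid [ 445. -215.] size [164.  30.] topz [0.0477 0.0508] yaw 1.8 toplen 0.139
 bar px [267 180  37  30] mid [ 468. -121.] size [ 23. 133.] topz [0.0473 0.0504] yaw -8.7 toplen 0.128
 bar px [179 187  28  22] mid [ 601. -304.] size [97. 35.] topz [0.0469 0.0503] yaw -10.1 toplen 0.08
 bar px [202 194  30  35] mid [ 611. -225.] size [121.  23.] topz [0.0475 0.0505] yaw 8.4 toplen 0.121
 bar px [229 214  32  31] mid [ 618. -134.] size [ 28. 112.] topz [0.0474 0.0504] yaw -2.1 toplen 0.101
 felt px [ 0 30 42 25] ((290.30694580078125, -1450.9017333984375), (30.125715255737305, 180.26930236816406), 88.21119689941406) 0.015
 felt px [336 239  37  49] ((538.5537109375, 119.17002868652344), (152.84864807128906, 37.26849365234375), 7.590408802032471) 0.0092
 felt px [369 256  27  33] ((529.80029296875, 184.66177368164062), (92.25657653808594, 37.19736862182617), 7.078737735748
[... 1518 characters left out ...]
, 86.28852081298828) 0.0155
 felt px [205 257  57  15] ((543.2474365234375, 115.8760986328125), (150.99183654785156, 28.287229537963867), 6.011670112609863) 0.0093
 felt px [206 274  37  13] ((535.0790405273438, 182.6077423095703), (90.12614440917969, 28.885114669799805), 8.225651741027832) 0.0094
 felt px [107 283  39  25] ((716.1033935546875, 329.54949951171875), (87.07586669921875, 33.74105453491211), 66.2121810913086) 0.0217
 felt px [191 290  47  16] ((526.7529296875, 248.01707458496094), (110.80207061767578, 30.597248077392578), 7.706741809844971) 0.0095
 felt px [174 308  59  20] ((518.1885375976562, 314.6533508300781), (132.044677734375, 31.257211685180664), 7.908455848693848) 0.0094
```

```bash
cat >> h.py <<'E'
def go(x,y,z,yaw):
    "prints shift (units of 50 mm) and turn from the present pose to tool-down pose with this yaw (rad)"
    o=ctrl.get_obs(); A=R.from_euler('xyz',o["eef_rot"]); B=R.from_euler('xyz',[np.pi,0,yaw])
    s=A.inv().apply(np.array([x,y,z])-o["ee_pos"])/.05; r=(A.inv()*B).as_rotvec()
    print("t",round(o["time_s"],2),"pos",o["ee_pos"].round(4),"shift",s.round(3),"rot",r.round(4),"q6~",round(np.arctan2(y,x)+np.pi/2-yaw,2))
E
python3 -c "
from h import *
go(.5,-.22,.32,0)"
```

```text
t 0.6 pos [ 0.1703 -0.5229  0.2194] shift [ 8.146 -3.72  -2.011] rot [-1.000e-04 -0.000e+00  3.148e-01] q6~ 1.16
```

move_arm([
  [0,1.6,-0.8,-1.0,0,0,0.05],
  [0,8.15,-3.72,-2.0,0,0,0.315],
  [0,8.15,-3.72,-2.0,0,0,0.315],
  [0,8.15,-3.72,-2.0,0,0,0.315],
  [0,8.15,-3.72,-2.0,0,0,0.315],
  [0,8.15,-3.72,-2.0,0,0,0.315],
  [0,8.15,-3.72,-2.0,0,0,0.315],
  [0,8.15,-3.72,-2.0,0,0,0.315],
  [0,8.15,-3.72,-2.0,0,0,0.315],
  [0,8.15,-3.72,-2.0,0,0,0.315],
  [0,8.15,-3.72,-2.0,0,0,0.315],
  [0,8.15,-3.72,-2.0,0,0,0.315],
], grip_force=25)

```text
time_s: 1.8
ee_pos: [0.4996, -0.2205, 0.319]
eef_rot: [-3.142, 0.001, -0.0]
force: [0.3, 0.4, -0.3]
grip_width: 0.0468
grip_force: 0.0
```

```bash
cat >> h.py <<'E'
def bars(im,d,K,T,zlo,zhi):
    "steel bars whose top lies between zlo and zhi: centre of the shank+ball outline, axis, length"
    P=cloud(d,K,T); hsv=cv2.cvtColor(im,cv2.COLOR_RGB2HSV)
    m=(d>0)&(hsv[...,1]<90)&(P[...,2]>zlo)&(P[...,2]<zhi)
    c,l,st,_=cv2.connectedComponentsWithStats(m.astype(np.uint8))
    for i in range(1,c):
        if st[i,4]<300: continue
        q=P[l==i]; (cx,cy),(w,h),a=cv2.minAreaRect((q[:,:2]*1000).astype(np.float32))
        if w<h: a-=90
        L,W=max(w,h),min(w,h)
        # flat top = shank
        t=q[q[:,2]>np.percentile(q[:,2],95)-.003][:,:2]*1000
        u=np.array([np.cos(np.radians(a)),np.sin(np.radians(a))]); s=(t-[cx,cy])@u
        print("px",st[i,:4],"mid",np.round([cx,cy],1),"LW",np.round([L,W],1),"yaw",round(a,1),"topz",np.percentile(q[:,2],[50,90]).round(4),"top span",np.percentile(s,[1,99]).round(0),"top mean off",s.mean().round(1))
E
python3 - <<'E'
from h import *
im,d,K,T=cam("wrist"); cv2.imwrite("pics/wrist1.png",im[:,:,::-1])
bars(im,d,K,T,.036,.06)
P=cloud(d,K,T); hsv=cv2.cvtColor(im,cv2.COLOR_RGB2HSV)
r=(d>0)&((hsv[...,0]<6)|(hsv[...,0]>172))&(hsv[...,1]>180); print("slab z",np.median(P[r][:,2]))
for t in("ball_a","point_a"):
    for q in ctrl.cut_out("wrist",t): print(t,round(q["score"],2),np.round(q["point"]))
E
```

```text
px [200  40  19  83] mid [ 620.4 -133.4] LW [97.3 20.3] yaw -2.0 topz [0.0488 0.0502] top span [-48.  43.] top mean off -9.4
px [270  42  27  99] mid [ 608.4 -226.5] LW [119.   19.7] yaw 8.6 topz [0.049  0.0503] top span [-58.  52.] top mean off -9.9
px [331  61  28  66] mid [ 606.8 -306. ] LW [78.4 20.2] yaw -10.6 topz [0.0487 0.0502] top span [-38.  34.] top mean off -9.6
px [195 155  23  93] mid [ 465.8 -122.9] LW [129.1  20.6] yaw -8.9 topz [0.049  0.0503] top span [-64.  35.] top mean off -14.2
px [267 160  16  98] mid [ 453.9 -215.9] LW [138.3  19.8] yaw 1.7 topz [0.0491 0.0503] top span [-67.  62.] top mean off -9.0
px [318 183  29  58] mid [ 449.6 -299.7] LW [88.  20.2] yaw -17.4 topz [0.0486 0.0502] top span [-35.  16.] top mean off -11.2
slab z 0.029222536914247144
ball_a 0.88 [274. 212.]
ball_a 0.81 [446. 203.]
ball_a 0.71 [207.  82.]
ball_a 0.69 [346.  95.]
ball_a 0.59 [282.  95.]
ball_a 0.44 [320. 318.]
point_a 0.79 [208. 206.]
point_a 0.7 [336. 215.]
```

View pics/wrist1.png

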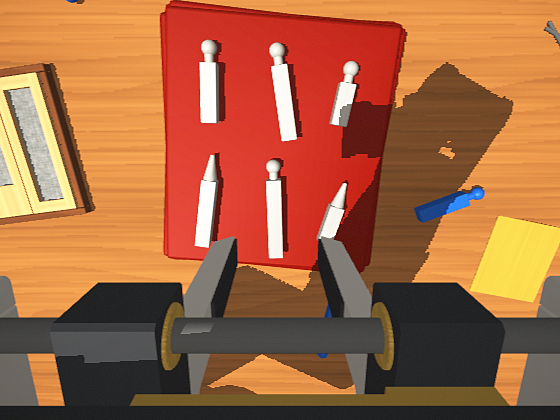

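Wrist view: ball-ended punches at (209,82), (282,92), (346,93) and (275,208), with balls pointing to +x. The pointed ones are at (207,200) and (335,212). Lengths and heights match the text. First A.

```bash
python3 -c "
from h import *
go(.597,-.304,.12,-.185); go(.597,-.304,.0535,-.185)"
```

```text
t 1.95 pos [ 0.4993 -0.221   0.3193] shift [1.958 1.656 3.986] rot [0.     0.0002 0.1831] q6~ 1.28
t 1.95 pos [ 0.4993 -0.221   0.3193] shift [1.958 1.656 5.316] rot [0.     0.0002 0.1831] q6~ 1.28
```

move_arm([
  [0,1.96,1.65,3.9,0,0,0.184],
  [0,1.96,1.65,3.9,0,0,0.184],
  [0,1.96,1.65,3.9,0,0,0.184],
  [0,1.96,1.65,3.9,0,0,0.184],
  [0,1.96,1.65,3.9,0,0,0.184],
  [0,1.96,1.65,3.9,0,0,0.184],
  [0,1.96,1.65,4.5,0,0,0.184],
  [0,1.96,1.65,5.0,0,0,0.184],
  [0,1.96,1.65,5.3,0,0,0.184],
  [0,1.96,1.65,5.3,0,0,0.184],
])

```text
time_s: 2.95
ee_pos: [0.5972, -0.3024, 0.0539]
eef_rot: [-3.141, 0.002, -0.185]
force: [1.1, -0.6, -0.5]
grip_width: 0.047
grip_force: 0.0
```

move_arm([
  [-0.6,0,0,0,0,0,0],
  [-0.7,0,0,0,0,0,0],
  [-0.7,0,0,0,0,0,0],
  [-0.7,0,0,0,0,0,0],
  [-0.7,0,0,0,0,0,0],
])

```text
time_s: 3.45
ee_pos: [0.5985, -0.303, 0.0556]
eef_rot: [3.141, -0.002, -0.184]
force: [-1.4, -1.7, 5.3]
grip_width: 0.0191
grip_force: 25.0
```

```bash
python3 -c "
from h import *
go(.49,.2,.28,.131)"
```

```text
t 3.45 pos [ 0.5985 -0.303   0.0556] shift [-3.97  -9.487 -4.503] rot [ 0.0012 -0.0015 -0.3153] q6~ 1.83
```

move_arm([
  [-0.7,0,0,-0.4,0,0,0],
  [-0.7,0,0,-0.8,0,0,0],
  [-0.7,0,0,-1.4,0,0,0],
  [-0.7,0,0,-2.0,0,0,0],
])

```text
time_s: 3.85
ee_pos: [0.5978, -0.3021, 0.155]
eef_rot: [-3.141, 0.001, -0.184]
force: [-0.4, -0.1, -2.3]
grip_width: 0.0196
grip_force: 25.0
```

move_arm([
  [-0.7,-0.4,-0.9,-0.6,0,0,-0.05],
  [-0.7,-4.0,-9.5,-2.5,0,0,-0.315],
  [-0.7,-4.0,-9.5,-2.5,0,0,-0.315],
  [-0.7,-4.0,-9.5,-2.5,0,0,-0.315],
  [-0.7,-4.0,-9.5,-2.5,0,0,-0.315],
  [-0.7,-4.0,-9.5,-2.5,0,0,-0.315],
  [-0.7,-4.0,-9.5,-2.5,0,0,-0.315],
  [-0.7,-4.0,-9.5,-2.5,0,0,-0.315],
  [-0.7,-4.0,-9.5,-2.5,0,0,-0.315],
  [-0.7,-4.0,-9.5,-2.5,0,0,-0.315],
  [-0.7,-4.0,-9.5,-2.5,0,0,-0.315],
  [-0.7,-4.0,-9.5,-2.5,0,0,-0.315],
])

```text
time_s: 5.05
ee_pos: [0.4875, 0.2045, 0.2803]
eef_rot: [-3.141, -0.001, 0.135]
force: [0.3, -0.9, -1.9]
grip_width: 0.0196
grip_force: 25.0
```

Run:
```python
from h import *
o=ctrl.get_obs(); print(o["ee_pos"],o["eef_rot"])
im,d,K,T=cam("wrist"); cv2.imwrite("pics/wrist2.png",im[:,:,::-1])
P=cloud(d,K,T); hsv=cv2.cvtColor(im,cv2.COLOR_RGB2HSV)
m=(d>0)&(hsv[...,1]<80)&(P[...,2]<.0145)&(P[...,2]>.006)
c,l,st,_=cv2.connectedComponentsWithStats(m.astype(np.uint8))
for i in range(1,c):
    if st[i,4]>300:
        q=P[l==i]; print(" felt px",st[i,:4],np.round(np.hstack([np.ravel(x) for x in cv2.minAreaRect((q[:,:2]*1000).astype(np.float32))]),1),np.median(q[:,2]).round(4))
w=(d>0)&(hsv[...,1]>60)&(P[...,2]>.015)&(P[...,2]<.024); print("block top",np.median(P[w][:,2]))
b=(d>0)&(P[...,2]>.2); print(st.shape, P[b&(hsv[...,1]<90)].min(0) if b.any() else 0)
```

```text
[0.48751438 0.20453762 0.28030335] [-3.14065303e+00 -9.70289955e-04  1.34977853e-01]
 felt px [331  85  35 122] [539.3 120.1 156.5  36.7   7.5] 0.0104
 felt px [177  93  35 106] [512.9 317.9 135.8  36.5   7.7] 0.0103
 felt px [230 102  31  90] [521.6 252.  115.1  37.    7.7] 0.0104
 felt px [283 110  29  75] [530.6 185.6  95.8  36.5   8.1] 0.0104
block top 0.01733645550346269
(18, 5) [0.45662352 0.13132109 0.25614878]
```

View pics/wrist2.png

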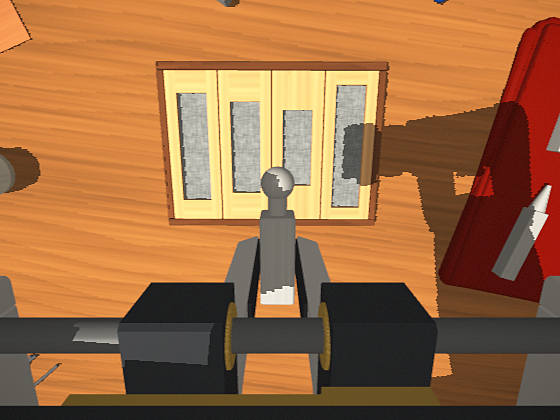

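```bash
python3 -c "
from h import *
go(.521,.1843,.08,.133);go(.521,.1843,.0365,.133)"
```

```text
t 5.1 pos [0.4879 0.2027 0.2797] shift [0.606 0.454 3.993] rot [-0.0002 -0.0002  0.0008] q6~ 1.78
t 5.1 pos [0.4879 0.2027 0.2797] shift [0.606 0.454 4.863] rot [-0.0002 -0.0002  0.0008] q6~ 1.78
```

move_arm([
  [-0.7,0.6,0.45,1.0,0,0,0],
  [-0.7,0.6,0.45,2.0,0,0,0],
  [-0.7,0.6,0.45,3.0,0,0,0],
  [-0.7,0.6,0.45,4.0,0,0,0],
  [-0.7,0.6,0.45,4.0,0,0,0],
  [-0.7,0.6,0.45,4.0,0,0,0],
])

```text
time_s: 5.7
ee_pos: [0.5209, 0.1819, 0.0789]
eef_rot: [3.141, 0.003, 0.13]
force: [0.7, 0.7, -0.9]
grip_width: 0.0195
grip_force: 25.0
```

Run:
```python
from h import *
go(.521,.1843,.0365,.133)
im,d,K,T=cam("wrist"); cv2.imwrite("pics/wrist3.png",im[:,:,::-1])
```

```text
t 5.7 pos [0.5209 0.1819 0.0789] shift [ 0.01  -0.047  0.848] rot [ 0.0004  0.0027 -0.0031] q6~ 1.78
```

View pics/wrist3.png

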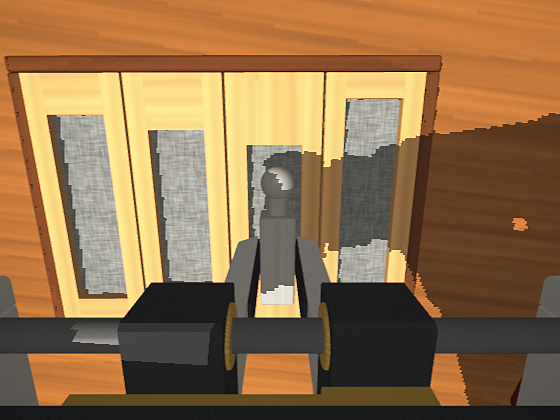

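A hangs over its pocket, ball at (278,182), within the pocket's 247–302 columns. Lowering.

move_arm([
  [-0.7,0,-0.04,0.4,0,0,0],
  [-0.7,0,-0.04,0.65,0,0,0],
  [-0.7,0,-0.04,0.8,0,0,0],
  [-0.7,0,-0.04,0.85,0,0,0],
  [-0.7,0,-0.04,0.85,0,0,0],
])

```text
time_s: 6.25
ee_pos: [0.5212, 0.1848, 0.0375]
eef_rot: [-3.142, -0.0, 0.131]
force: [0.6, 1.5, -1.8]
grip_width: 0.0199
grip_force: 25.0
```

move_arm([
  [-0.7,0,0,0.03,0,0,0],
  [-0.7,0,0,0.05,0,0,0],
  [-0.7,0,0,0.05,0,0,0],
])

```text
time_s: 6.55
ee_pos: [0.5215, 0.1849, 0.0365]
eef_rot: [-3.141, -0.002, 0.131]
force: [-8.2, -2.9, 17.2]
grip_width: 0.0196
grip_force: 25.0
```

move_arm([
  [-0.3,0,0,0,0,0,0],
  [0,0,0,0,0,0,0],
  [0,0,0,0,0,0,0],
  [0,0,0,-0.4,0,0,0],
  [0,0,0,-1.2,0,0,0],
  [0,0,0,-2.0,0,0,0],
  [0,0.93,6.54,-2.0,0,0,0.166],
  [0,0.93,6.54,-2.0,0,0,0.166],
  [0,0.93,6.54,-2.0,0,0,0.166],
  [0,0.93,6.54,-2.0,0,0,0.166],
  [0,0.93,6.54,-2.0,0,0,0.166],
  [0,0.93,6.54,-2.0,0,0,0.166],
])

```text
time_s: 7.75
ee_pos: [0.6018, -0.1063, 0.1345]
eef_rot: [-3.142, -0.0, -0.035]
force: [0.6, 0.2, 0.3]
grip_width: 0.0467
grip_force: 0.0
```

move_arm([
  [0,0,0,0,0,0,0],
  [0,0,0,0,0,0,0],
  [0,0,0,0,0,0,0],
  [0,0,0,0,0,0,0],
])

```text
time_s: 8.15
ee_pos: [0.6015, -0.1029, 0.1346]
eef_rot: [-3.142, 0.0, -0.034]
force: [-0.1, 1.0, -0.3]
grip_width: 0.0472
grip_force: 0.0
```

Run:
```python
from h import *
go(.610,-.133,.0535,-.035)
im,d,K,T=cam("scene"); cv2.imwrite("pics/s1.png",cv2.resize(im[230:350,310:480,::-1],None,fx=4,fy=4))
```

```text
t 8.15 pos [ 0.6015 -0.1029  0.1346] shift [0.191 0.597 1.621] rot [-0.0001  0.0001  0.0015] q6~ 1.39
```

View pics/s1.png

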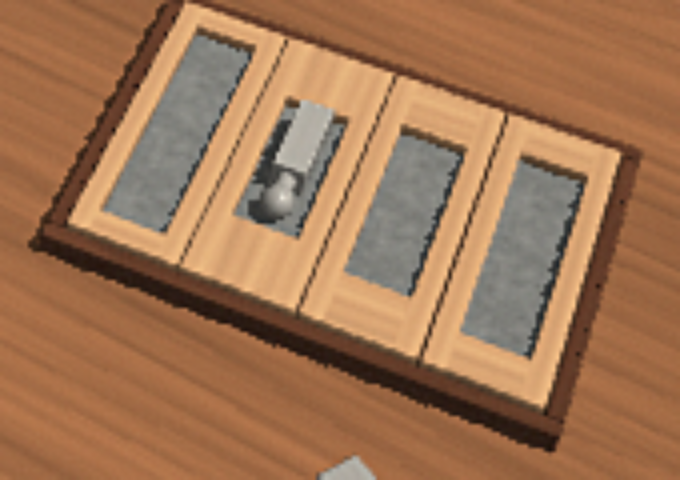

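A lies in its pocket (crop 300,155). Now B.

move_arm([
  [0,0.19,0.6,0.4,0,0,0],
  [0,0.19,0.6,0.8,0,0,0],
  [0,0.19,0.6,0.8,0,0,0],
  [0,0.19,0.6,1.2,0,0,0],
  [0,0.19,0.6,1.5,0,0,0],
  [0,0.19,0.6,1.62,0,0,0],
  [0,0.19,0.6,1.62,0,0,0],
  [-0.5,0.19,0.6,1.62,0,0,0],
  [-0.7,0.19,0.6,1.62,0,0,0],
  [-0.7,0.19,0.6,1.62,0,0,0],
  [-0.7,0.19,0.6,1.62,0,0,0],
  [-0.7,0.19,0.6,1.62,0,0,0],
])

```text
time_s: 9.4
ee_pos: [0.6102, -0.1345, 0.0539]
eef_rot: [-3.142, -0.001, -0.035]
force: [-0.4, 1.3, 4.3]
grip_width: 0.0196
grip_force: 25.0
```

move_arm([
  [-0.7,0,0,-0.2,0,0,0],
  [-0.7,0,0,-0.6,0,0,0],
  [-0.7,0,0,-1.4,0,0,0],
  [-0.7,0,0,-2.0,0,0,0],
])

```text
time_s: 9.8
ee_pos: [0.61, -0.1347, 0.1558]
eef_rot: [3.141, -0.001, -0.035]
force: [1.0, 0.8, -3.0]
grip_width: 0.0198
grip_force: 25.0
```

```bash
python3 -c "
from h import *
c,s=np.cos(.133),np.sin(.133)
go(.5216-.0098*c,.252-.0098*s,.15,.133)"
```

```text
t 9.8 pos [ 0.61   -0.1347  0.1558] shift [-2.233 -7.633  0.112] rot [ 0.0003 -0.0006 -0.1683] q6~ 1.89
```

move_arm([
  [-0.7,-0.2,-0.6,0.1,0,0,-0.02],
  [-0.7,-2.23,-7.63,0.1,0,0,-0.168],
  [-0.7,-2.23,-7.63,0.1,0,0,-0.168],
  [-0.7,-2.23,-7.63,0.1,0,0,-0.168],
  [-0.7,-2.23,-7.63,0.1,0,0,-0.168],
  [-0.7,-2.23,-7.63,0.1,0,0,-0.168],
  [-0.7,-2.23,-7.63,0.1,0,0,-0.168],
  [-0.7,-2.23,-7.63,0.1,0,0,-0.168],
  [-0.7,-2.23,-7.63,0.1,0,0,-0.168],
  [-0.7,-2.23,-7.63,0.1,0,0,-0.168],
  [-0.7,-2.23,-7.63,0.1,0,0,-0.168],
  [-0.7,-2.23,-7.63,0.1,0,0,-0.168],
])

```text
time_s: 11.0
ee_pos: [0.5125, 0.2492, 0.1485]
eef_rot: [3.141, 0.0, 0.131]
force: [-0.0, -0.3, -3.0]
grip_width: 0.0196
grip_force: 25.0
```

Run:
```python
from h import *
im,d,K,T=cam("wrist"); cv2.imwrite("pics/wrist4.png",im[:,:,::-1])
c,s=np.cos(.133),np.sin(.133)
go(.5216-.0102*c,.252-.0102*s,.0375,.133)
bars(im,d,K,T,.022,.036)
```

```text
t 11.05 pos [0.5125 0.2493 0.1485] shift [-0.017 -0.031  2.22 ] rot [ 0.0002  0.     -0.002 ] q6~ 1.89
px [337 150  26  88] mid [531.1 187.1] LW [78.6 20.2] yaw 7.7 topz [0.0299 0.0311] top span [-39.  34.] top mean off -9.2
```

View pics/wrist4.png

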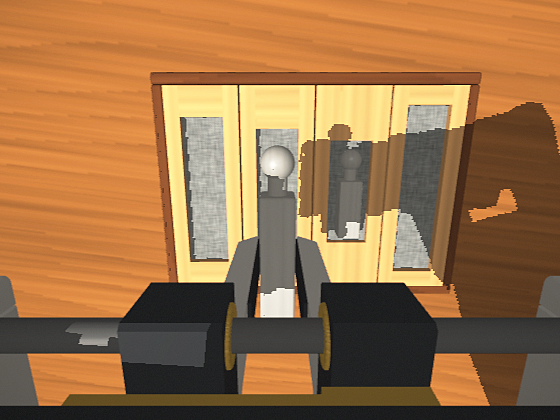

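A is centred in its pocket, (531,187) against (531,186), with its top at 31 mm. B is over its own pocket (278,165). Lowering.

move_arm([
  [-0.7,0,-0.03,0.8,0,0,0],
  [-0.7,0,-0.03,1.5,0,0,0],
  [-0.7,0,-0.03,1.9,0,0,0],
  [-0.7,0,-0.03,2.1,0,0,0],
  [-0.7,0,-0.03,2.2,0,0,0],
  [-0.7,0,-0.03,2.23,0,0,0],
  [-0.7,0,-0.03,2.23,0,0,0],
])

```text
time_s: 11.75
ee_pos: [0.5123, 0.2521, 0.0378]
eef_rot: [-3.141, -0.001, 0.132]
force: [-0.5, 0.1, -3.1]
grip_width: 0.0197
grip_force: 25.0
```

move_arm([
  [-0.7,0,0,0.02,0,0,0],
  [-0.7,0,0,0.03,0,0,0],
  [-0.7,0,0,0.03,0,0,0],
])

```text
time_s: 12.05
ee_pos: [0.5119, 0.2522, 0.0358]
eef_rot: [-3.141, -0.0, 0.133]
force: [0.2, -0.2, -2.0]
grip_width: 0.0194
grip_force: 25.0
```

move_arm([
  [-0.7,0,0,0.02,0,0,0],
  [-0.7,0,0,0.02,0,0,0],
])

```text
time_s: 12.25
ee_pos: [0.512, 0.2522, 0.0349]
eef_rot: [-3.141, -0.001, 0.133]
force: [-2.0, -0.9, 3.7]
grip_width: 0.0195
grip_force: 25.0
```

move_arm([
  [-0.3,0,0,0,0,0,0],
  [0,0,0,0,0,0,0],
  [0,0,0,0,0,0,0],
  [0,0,0,-0.4,0,0,0],
  [0,0,0,-1.2,0,0,0],
  [0,0,0,-2.0,0,0,0],
  [0,0.18,4.0,-2.0,0,0,0],
  [0,0.18,4.0,-2.0,0,0,0],
  [0,0.18,4.0,-2.0,0,0,0],
  [0,0.18,4.0,-2.0,0,0,0],
])

```text
time_s: 13.25
ee_pos: [0.5472, 0.0534, 0.1347]
eef_rot: [3.142, -0.0, 0.133]
force: [0.8, -0.1, 0.1]
grip_width: 0.0472
grip_force: 0.0
```

```bash
python3 -c "
from h import *
go(.5985,-.228,.12,.15)"
```

```text
t 13.25 pos [0.5472 0.0534 0.1347] shift [0.269 5.715 0.294] rot [ 0.0001 -0.0004 -0.0168] q6~ 1.06
```

move_arm([
  [0,0.27,5.71,0.3,0,0,-0.017],
  [0,0.27,5.71,0.3,0,0,-0.017],
  [0,0.27,5.71,0.3,0,0,-0.017],
  [0,0.27,5.71,0.3,0,0,-0.017],
  [0,0.27,5.71,0.3,0,0,-0.017],
  [0,0.27,5.71,0.3,0,0,-0.017],
  [0,0.27,5.71,0.3,0,0,-0.017],
  [0,0.27,5.71,0.3,0,0,-0.017],
])

```text
time_s: 14.05
ee_pos: [0.5981, -0.2263, 0.1189]
eef_rot: [-3.141, 0.001, 0.149]
force: [0.5, 1.1, -0.3]
grip_width: 0.047
grip_force: 0.0
```

```bash
python3 -c "
from h import *
go(.5985,-.228,.0535,.15)
im,d,K,T=cam('wrist'); bars(im,d,K,T,.036,.06)"
```

```text
t 14.05 pos [ 0.5981 -0.2263  0.1189] shift [0.004 0.036 1.309] rot [-0.0005  0.0005 -0.0015] q6~ 1.06
px [268 126  27 157] mid [ 609.  -226.5] LW [119.4  19.7] yaw 8.3 topz [0.0491 0.0501] top span [-58.  53.] top mean off -8.2
px [238 300  23  17] mid [ 519.1 -213.4] LW [18.4 11. ] yaw -82.0 topz [0.0448 0.0476] top span [-7.  7.] top mean off 0.1
px [229 353  27  41] mid [ 461.  -215.6] LW [43.6 19.9] yaw 2.0 topz [0.0495 0.0502] top span [-21.  21.] top mean off 0.4
px [317 358  35  36] mid [ 456.7 -300.7] LW [46.  19.4] yaw -30.0 topz [0.0458 0.0494] top span [-10.  15.] top mean off 1.8
```

move_arm([
  [0,0,0.03,0.6,0,0,0],
  [0,0,0.03,1.0,0,0,0],
  [0,0,0.03,1.25,0,0,0],
  [0,0,0.03,1.31,0,0,0],
  [0,0,0.03,1.31,0,0,0],
  [-0.5,0,0.03,1.31,0,0,0],
  [-0.7,0,0.03,1.31,0,0,0],
  [-0.7,0,0.03,1.31,0,0,0],
  [-0.7,0,0.03,1.31,0,0,0],
  [-0.7,0,0.03,1.31,0,0,0],
], grip_force=30)

```text
time_s: 15.1
ee_pos: [0.5988, -0.2276, 0.0544]
eef_rot: [3.141, -0.001, 0.15]
force: [-1.0, -2.1, 2.5]
grip_width: 0.0196
grip_force: 30.0
```

move_arm([
  [-0.7,0,0,-0.2,0,0,0],
  [-0.7,0,0,-0.6,0,0,0],
  [-0.7,0,0,-1.4,0,0,0],
  [-0.7,0,0,-2.0,0,0,0],
  [-0.7,-0.5,-4.0,-2.0,0,0,0],
  [-0.7,-0.5,-4.0,-2.0,0,0,0],
  [-0.7,-0.5,-4.0,-2.0,0,0,0],
  [-0.7,-0.5,-4.0,-2.0,0,0,0],
])

```text
time_s: 15.9
ee_pos: [0.5434, -0.0332, 0.1543]
eef_rot: [-3.141, 0.0, 0.149]
force: [0.7, 1.0, -4.1]
grip_width: 0.0196
grip_force: 30.0
```

```bash
python3 -c "
from h import *
c,s=np.cos(.133),np.sin(.133)
go(.5129-.0105*c,.3179-.0105*s,.15,.133)"
```

```text
t 15.9 pos [ 0.5434 -0.0332  0.1543] shift [ 0.233 -7.037  0.088] rot [-0.0002  0.0001  0.0164] q6~ 2.0
```

move_arm([
  [-0.7,0.23,-7.03,0.1,0,0,0.016],
  [-0.7,0.23,-7.03,0.1,0,0,0.016],
  [-0.7,0.23,-7.03,0.1,0,0,0.016],
  [-0.7,0.23,-7.03,0.1,0,0,0.016],
  [-0.7,0.23,-7.03,0.1,0,0,0.016],
  [-0.7,0.23,-7.03,0.1,0,0,0.016],
  [-0.7,0.23,-7.03,0.1,0,0,0.016],
  [-0.7,0.23,-7.03,0.1,0,0,0.016],
  [-0.7,0.23,-7.03,0.1,0,0,0.016],
  [-0.7,0.23,-7.03,0.1,0,0,0.016],
  [-0.7,0.23,-7.03,0.1,0,0,0.016],
])

```text
time_s: 17.0
ee_pos: [0.5037, 0.3132, 0.1492]
eef_rot: [3.142, -0.0, 0.132]
force: [0.1, 0.2, -2.1]
grip_width: 0.0195
grip_force: 30.0
```

Run:
```python
from h import *
im,d,K,T=cam("wrist"); cv2.imwrite("pics/wrist5.png",im[:,:,::-1])
c,s=np.cos(.133),np.sin(.133)
go(.5129-.0105*c,.3179-.0105*s,.037,.133)
bars(im,d,K,T,.022,.036)
```

```text
t 17.05 pos [0.5038 0.3133 0.1492] shift [-0.017 -0.068  2.244] rot [ 0.     -0.0001 -0.0009] q6~ 2.0
px [333 136  27 111] mid [523.4 254.6] LW [99.4 20.4] yaw 7.6 topz [0.03   0.0311] top span [-49.  43.] top mean off -9.3
px [405 149  32  89] mid [531.3 187.3] LW [79.4 20.8] yaw 8.1 topz [0.0298 0.031 ] top span [-39.  34.] top mean off -9.2
px [  0 213  11  43] mid [440. 563.] LW [42.2 10.1] yaw -3.7 topz [0.0266 0.0316] top span [-12.  13.] top mean off 1.2
```

View pics/wrist5.png

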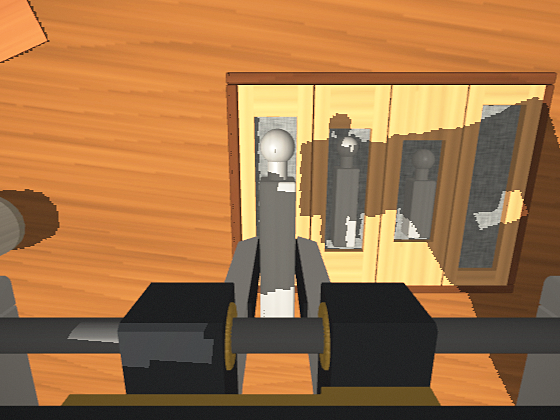

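B is seated (523,255), top at 31 mm. C is over pocket c (278,150). Lowering.

move_arm([
  [-0.7,-0.02,-0.05,0.8,0,0,0],
  [-0.7,-0.02,-0.05,1.5,0,0,0],
  [-0.7,-0.02,-0.05,1.9,0,0,0],
  [-0.7,-0.02,-0.05,2.1,0,0,0],
  [-0.7,-0.02,-0.05,2.2,0,0,0],
  [-0.7,-0.02,-0.05,2.25,0,0,0],
  [-0.7,-0.02,-0.05,2.25,0,0,0],
])

```text
time_s: 17.75
ee_pos: [0.5025, 0.3168, 0.0372]
eef_rot: [-3.141, -0.001, 0.134]
force: [-0.6, 0.4, -2.6]
grip_width: 0.0193
grip_force: 30.0
```

move_arm([
  [-0.7,0,0,0.02,0,0,0],
  [-0.7,0,0,0.02,0,0,0],
])

```text
time_s: 17.95
ee_pos: [0.5023, 0.3169, 0.036]
eef_rot: [-3.141, -0.001, 0.134]
force: [0.7, 0.5, -2.8]
grip_width: 0.0194
grip_force: 30.0
```

move_arm([
  [-0.7,0,0,0.02,0,0,0],
  [-0.7,0,0,0.02,0,0,0],
])

```text
time_s: 18.15
ee_pos: [0.5023, 0.3169, 0.0354]
eef_rot: [-3.141, -0.001, 0.134]
force: [-2.4, -1.0, 5.2]
grip_width: 0.0194
grip_force: 30.0
```

move_arm([
  [-0.3,0,0,0,0,0,0],
  [0,0,0,0,0,0,0],
  [0,0,0,0,0,0,0],
  [0,0,0,-0.4,0,0,0],
  [0,0,0,-1.2,0,0,0],
  [0,0,0,-2.0,0,0,0],
  [0,0,5.0,-2.0,0,0,0.05],
  [0,0,5.0,-2.0,0,0,0.05],
  [0,0,5.0,-2.0,0,0,0.05],
  [0,0,5.0,-2.0,0,0,0.05],
  [0,0,5.0,-2.0,0,0,0.05],
])

```text
time_s: 19.25
ee_pos: [0.5353, 0.0671, 0.1347]
eef_rot: [-3.142, -0.001, 0.084]
force: [0.8, 0.8, -0.5]
grip_width: 0.047
grip_force: 0.0
```

```bash
python3 -c "
from h import *
go(.4435,-.216,.12,.03)"
```

```text
t 19.25 pos [0.5353 0.0671 0.1347] shift [-2.306  5.487  0.292] rot [-0.     -0.0005  0.054 ] q6~ 1.09
```

move_arm([
  [0,-2.3,5.49,0.3,0,0,0.054],
  [0,-2.3,5.49,0.3,0,0,0.054],
  [0,-2.3,5.49,0.3,0,0,0.054],
  [0,-2.3,5.49,0.3,0,0,0.054],
  [0,-2.3,5.49,0.3,0,0,0.054],
  [0,-2.3,5.49,0.3,0,0,0.054],
  [0,-2.3,5.49,0.3,0,0,0.054],
  [0,-2.3,5.49,0.3,0,0,0.054],
  [0,-2.3,5.49,0.3,0,0,0.054],
])

```text
time_s: 20.15
ee_pos: [0.4441, -0.2134, 0.1195]
eef_rot: [-3.141, -0.0, 0.031]
force: [0.8, -0.6, -0.2]
grip_width: 0.047
grip_force: 0.0
```

```bash
python3 -c "
from h import *
go(.4435,-.216,.0535,.03)
im,d,K,T=cam('wrist'); bars(im,d,K,T,.036,.06)"
```

```text
t 20.15 pos [ 0.4441 -0.2134  0.1195] shift [-0.013  0.052  1.32 ] rot [-0.0001 -0.0001  0.0005] q6~ 1.09
px [136 100  43 173] mid [ 465.8 -122.5] LW [129.8  20.7] yaw -8.7 topz [0.0489 0.05  ] top span [-63.  35.] top mean off -13.0
px [269 113  27 182] mid [ 453.8 -215.8] LW [139.3  19.7] yaw 1.5 topz [0.0492 0.0501] top span [-68.  63.] top mean off -7.1
px [356 161  61 115] mid [ 448.7 -299.1] LW [90.  21.1] yaw -16.8 topz [0.0487 0.05  ] top span [-44.  16.] top mean off -14.7
```

move_arm([
  [0,0,0.04,0.6,0,0,0],
  [0,0,0.04,1.0,0,0,0],
  [0,0,0.04,1.25,0,0,0],
  [0,0,0.04,1.32,0,0,0],
  [0,0,0.04,1.32,0,0,0],
  [-0.5,0,0.04,1.32,0,0,0],
  [-0.7,0,0.04,1.32,0,0,0],
  [-0.7,0,0.04,1.32,0,0,0],
  [-0.7,0,0.04,1.32,0,0,0],
  [-0.7,0,0.04,1.32,0,0,0],
], grip_force=35)

```text
time_s: 21.2
ee_pos: [0.444, -0.2163, 0.0538]
eef_rot: [3.141, -0.001, 0.03]
force: [-1.2, 0.3, 3.7]
grip_width: 0.0193
grip_force: 35.0
```

move_arm([
  [-0.7,0,0,-0.2,0,0,0],
  [-0.7,0,0,-0.6,0,0,0],
  [-0.7,0,0,-1.4,0,0,0],
  [-0.7,0,0,-2.0,0,0,0],
  [-0.7,0.5,-3.0,-2.0,0,0,0],
  [-0.7,0.5,-3.0,-2.0,0,0,0],
  [-0.7,0.5,-3.0,-2.0,0,0,0],
  [-0.7,0.5,-3.0,-2.0,0,0,0],
])

```text
time_s: 22.0
ee_pos: [0.4643, -0.0611, 0.1539]
eef_rot: [-3.141, 0.0, 0.035]
force: [-0.1, -0.0, -2.8]
grip_width: 0.0194
grip_force: 35.0
```

```bash
python3 -c "
from h import *
c,s=np.cos(.133),np.sin(.133)
go(.5393-.01*c,.1195-.01*s,.15,.133)"
```

```text
t 22.0 pos [ 0.4643 -0.0611  0.1539] shift [ 1.424 -3.538  0.082] rot [-0.0009  0.     -0.0985] q6~ 1.66
```

move_arm([
  [-0.7,1.42,-3.53,0.08,0,0,-0.1],
  [-0.7,1.42,-3.53,0.08,0,0,-0.1],
  [-0.7,1.42,-3.53,0.08,0,0,-0.1],
  [-0.7,1.42,-3.53,0.08,0,0,-0.1],
  [-0.7,1.42,-3.53,0.08,0,0,-0.1],
  [-0.7,1.42,-3.53,0.08,0,0,-0.1],
  [-0.7,1.42,-3.53,0.08,0,0,-0.1],
])

```text
time_s: 22.7
ee_pos: [0.5298, 0.112, 0.1495]
eef_rot: [3.141, 0.001, 0.129]
force: [-0.2, -0.2, -2.7]
grip_width: 0.0195
grip_force: 35.0
```

Run:
```python
from h import *
im,d,K,T=cam("wrist"); cv2.imwrite("pics/wrist6.png",im[:,:,::-1])
c,s=np.cos(.133),np.sin(.133)
go(.5393-.01*c,.1195-.01*s,.037,.133)
bars(im,d,K,T,.022,.036)
```

```text
t 22.75 pos [0.5298 0.1119 0.1496] shift [ 0.008 -0.126  2.253] rot [ 0.0001  0.0002 -0.0046] q6~ 1.66
px [ 27 128  46 131] mid [511.4 318.4] LW [119.   22.5] yaw 8.6 topz [0.0299 0.031 ] top span [-58.  54.] top mean off -8.0
px [104 136  36 111] mid [522.8 253.9] LW [99.6 21.1] yaw 7.5 topz [0.0299 0.031 ] top span [-49.  44.] top mean off -9.1
px [183 149  28  88] mid [530.9 186.6] LW [78.9 20.5] yaw 7.3 topz [0.0299 0.031 ] top span [-39.  35.] top mean off -9.0
```

View pics/wrist6.png

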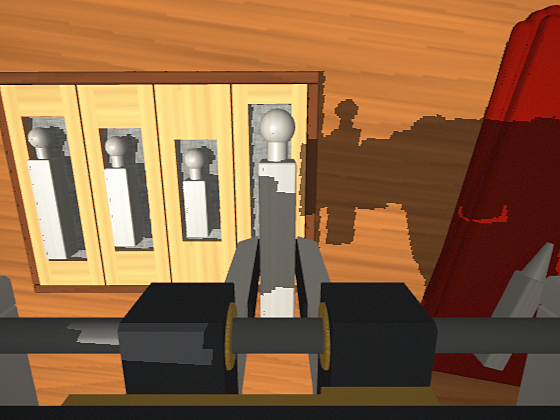

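A, B and C are seated, tops at 31 mm. D is over pocket d, about 6 mm right of centre; I correct that on the way down.

move_arm([
  [-0.7,0,-0.11,0.6,0,0,-0.004],
  [-0.7,0,-0.11,1.2,0,0,-0.004],
  [-0.7,0,-0.11,1.5,0,0,-0.004],
  [-0.7,0,-0.11,1.9,0,0,-0.004],
  [-0.7,0,-0.11,2.1,0,0,-0.004],
  [-0.7,0,-0.11,2.2,0,0,-0.004],
  [-0.7,0,-0.11,2.25,0,0,-0.004],
  [-0.7,0,-0.11,2.25,0,0,-0.004],
])

```text
time_s: 23.55
ee_pos: [0.5296, 0.1183, 0.0374]
eef_rot: [3.142, -0.001, 0.133]
force: [-0.3, 0.2, -2.8]
grip_width: 0.0196
grip_force: 35.0
```

move_arm([
  [-0.7,0,0,0.02,0,0,0],
  [-0.7,0,0,0.03,0,0,0],
  [-0.7,0,0,0.03,0,0,0],
])

```text
time_s: 23.85
ee_pos: [0.5294, 0.1185, 0.0357]
eef_rot: [-3.142, -0.0, 0.134]
force: [-0.4, -0.1, -2.5]
grip_width: 0.0194
grip_force: 35.0
```

move_arm([
  [-0.7,0,0,0.02,0,0,0],
  [-0.7,0,0,0.02,0,0,0],
])

```text
time_s: 24.05
ee_pos: [0.5295, 0.1186, 0.0349]
eef_rot: [-3.142, -0.001, 0.134]
force: [-2.1, -0.4, 3.0]
grip_width: 0.0199
grip_force: 35.0
```

Contact. Release, rise and check.

move_arm([
  [-0.3,0,0,0,0,0,0],
  [0,0,0,0,0,0,0],
  [0,0,0,0,0,0,0],
  [0,0,0,-0.4,0,0,0],
  [0,0,0,-1.2,0,0,0],
  [0,0,0,-2.0,0,0,0],
  [0,-1.0,-1.6,-4.5,0,0,0],
  [0,-1.0,-1.6,-4.5,0,0,0],
  [0,-1.0,-1.6,-4.5,0,0,0],
  [0,-1.0,-1.6,-4.5,0,0,0],
  [0,-1.0,-1.6,-4.5,0,0,0],
])

```text
time_s: 25.15
ee_pos: [0.4691, 0.1917, 0.2604]
eef_rot: [-3.141, -0.002, 0.135]
force: [0.5, -0.1, -0.5]
grip_width: 0.0467
grip_force: 0.0
```

Run:
```python
from h import *
im,d,K,T=cam("wrist"); cv2.imwrite("pics/wrist7.png",im[:,:,::-1])
bars(im,d,K,T,.022,.036); print("high"); bars(im,d,K,T,.036,.06)
```

```text
px [334  72  23 120] mid [539.4 120.6] LW [137.7  20.6] yaw 7.6 topz [0.03   0.0313] top span [-67.  62.] top mean off -8.6
px [166  81  24 104] mid [511.8 318.6] LW [119.3  20.6] yaw 7.8 topz [0.0299 0.0311] top span [-59.  52.] top mean off -9.8
px [223  89  19  86] mid [522.4 254.2] LW [98.3 20.3] yaw 7.8 topz [0.03   0.0312] top span [-49.  43.] top mean off -9.8
px [281  99  17  69] mid [530.5 186.9] LW [78.7 19.3] yaw 8.1 topz [0.0299 0.0311] top span [-39.  33.] top mean off -10.1
px [496 186  47  80] mid [ 458.2 -111.9] LW [110.3   9.3] yaw -13.2 topz [0.033  0.0357] top span [-54.  48.] top mean off -5.5
high
px [499 172  61 102] mid [ 466.5 -121.9] LW [129.4  22.8] yaw -9.0 topz [0.0485 0.0501] top span [-63.  35.] top mean off -14.6
```

View pics/wrist7.png

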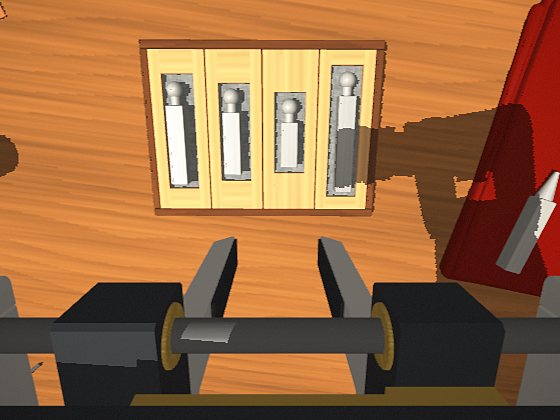

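All four punches lie flat in their matching pockets (columns 177, 232, 289 and 345), tops at 31 mm. The pointed punch in view has not moved.

```bash
python3 -c "
from h import *
print(ctrl.hand_in())"
```

```text
the job is handed in; nothing more can be done
None
```

The four ball-ended punches lie flat in their matching pockets, the pointed ones were not touched, and the job was handed in at about 25 s.

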